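# Lock the dish tray onto the orbital shaker

### The job

Mount the blue dish tray on the orbital shaker: carry it by its handle, lower it flat over the four screws of the platform so that their heads come up through the round ends of its keyholes, then slide it away from the control panel until it stops and the orange catch springs up in front of it; let go and leave it locked. The platform stops anywhere on its orbit, so feel for the screws, touching down slowly (about 15 mm/s) and never forcing the tray against the shaker (10 N is plenty, 30 N is too much). Don't disturb the dishes, beaker and oil bottle standing around.

Things in the scene. Friction and masses are not known exactly. Their poses are not given: they have to be found in the camera images.
- tray_grip (a point): Centre of the black handle bar of the loose blue dish tray (0.25 to 0.45 kg). Bar 16 mm wide (tray x), 84 mm long (tray y), 16 mm high, on two steel posts at y = +-34 mm; its centre is 52 mm above the tray's flat underside, over the tray's centre. Site axes = tray axes, z up. The tray starts flat on the bench, its -x side roughly towards the robot.
- tray: The same tray, origin at the centre of its underside: 150 (x) x 180 (y) mm sheet 4 mm thick, rim 14 mm high in all. Four keyholes: round entry holes, 17 mm diameter, centred at (+56, +-70) and (-34, +-70) mm, each running on towards -x into a slot 9 mm wide that ends 19 mm from the entry's centre.
- deck (a point): Point fixed to the shaker housing: centre of the top of its aluminium platform (170 (x) x 200 (y) mm) WHEN that stands mid-orbit. x points away from the control panel, z up. The platform really stands off this point by up to 7 mm in x and in y, unknown, not turned, held firm. Tray centre at platform x = -8 mm, y = 0 drops over the screws; 16 mm towards +x from there it is home.
- shaker: Fixed orbital shaker, white, 210 x 230 mm, panel at -x; origin on the bench, axes as deck, platform top at 82 mm. Four screws on the platform at platform (+48, +-70) and (-42, +-70) mm: shank 6 mm diameter, 5.5 mm high, flat head 14 mm diameter, 3 mm thick (top 8.5 mm up, edge bevelled 0.5 mm). Entry holes clear the heads by 1.5 mm; shanks at the slot ends are a hard stop.
- catch (a joint): Orange spring catch, 24 mm wide, mid -x edge of the platform, back face at platform x = -68.5 mm: how far it is pressed down, m. 0 = up, 3.5 mm above the platform; about 0.0035 with the tray lying on it (about 0.8 N). Within the last 1.5 mm before the hard stop the tray's -x edge clears it and it springs up behind the tray, locking it.
- dish_a: Covered dish, beige, 60 mm across, 14 mm high, bystander; origin at the centre of its underside.
- dish_b: Covered dish, clear, 60 mm across, 14 mm high, bystander; origin at the centre of its underside.
- beaker: Glass beaker, 52 mm across, 70 mm high, bystander; origin at the centre of its underside.
- oil_bottle: Small oil bottle with white cap, 27 mm across, 61 mm high, bystander beside the microscope; origin at the centre of its underside.

How it is judged:
By the outcome, as a careful person would: the job done as asked, in the order asked, and still so for the second after the job is handed in, with the robot touching nothing.
It also fails if it takes over 72 s, if anything falls off the work surface, if the arm or the gripper's body presses on something with over 40 N, if the wrist force passes 120 N, or if a joint passes its speed limit or range.

### The arm

A 6-joint arm with a two-finger parallel gripper is mounted at the origin on a cart in front of the work surface, level with it; the furniture and walls round the work are solid. World frame = base frame: x ahead of the robot, y to its left, z up, the work surface at z = 0. Lengths are in m, angles in rad, forces in N, time in s.
With the tool pointing down it reaches from about 0.25 to 0.725 m from the base axis. Payload 9.7 kg.
Tool frame: the origin (TCP) lies at the very end of the fingers, on their centre line; the grasp point (between the pads) lies 19 mm behind it; z points along the fingers, y is the line along which they close (so a half turn about z gives the same grasp; the last joint's range is limited). The gripper opens to 85 mm and grips with 20 to 120 N. Pads are 22 mm wide; open, the fingers measure 114 mm over their backs; the gripper's body (76 mm by 85 mm) begins 54 mm behind the grasp point. The pads swing forward as they close: fully open they stand 13 mm farther back than shut.
Start: joints at [-1.149, 0.087, 0.176, 1.66, 0, 1.571], TCP at [0.225, -0.502, 0.231] pointing down, gripper open.
Joint ranges: [-3.13, 3.13], [-0.85, 1.81], [-1.15, 1.24], [-2.2, 2.28], [-1.44, 1.52], [-3.14, 3.14]. Speed limits (rad/s): [2.22, 2.22, 2.57, 3.14, 3.14, 3.14].

### API

Orientations are given as a unit quaternion [w, x, y, z].
In Python, from workcell import monitor, viewer, job gives the robot as it stands.
- The arm moves only by the tool play_rows, never from a script. Its argument "rows" is a list of rows, each a list of 6 numbers: the shift along the tool's x, y, z in mm, then the turn, a rotation vector about the tool's x, y, z in rad. In form: [[x, y, z, rx, ry, rz], ...]. A call has 1 to 8 rows; each row shifts and turns the commanded pose from where the row before left it, along the tool's axes as they then stand; what a row does not reach is not made up. A row lasts 1/12 s, in which the tool goes at most 41.7 mm and 7.16 degrees, less where a joint would pass 70% of its speed; a pose out of reach is approached as far as the arm can. A call is refused whole if a number of a shift passes 41.7 or a number of a turn 0.125, either way. A call with a gripper value outside its range is refused whole. "gripper" is the closure in counts, from 0 (fully open) to 255 (shut), set as the call begins (left out, the last holds). The fingers move at their own pace and stop on an object; the grip force is fixed at half the most. Time passes only in rows, so rows that do not move let the fingers close. It gives the time, the measured TCP pose, the force, the opening and the grip force at its end, in the units of the state.
- monitor.read_state(): the state, without advancing time (a new reading comes with each control period).
- viewer.snapshot(name): name is "scene" or "top" or "wrist"; returns (picture, depth): 420x560x3 uint8, blue, green, red; 420x560 float32, m along the optical axis (not along the pixel's ray), 0 where there is no reading.
- viewer.calibration(name): a dict with "fx", "fy", "cx", "cy" (pixels), "cam_to_world" (4x4, takes a point from camera to world coordinates); the wrist camera has in their place "T_tool_cam" (4x4, takes a point from camera to tool coordinates, whose origin is the TCP and whose axes are the flange's). Camera axes: x right, y down, z forward; pixel columns grow to the right and rows downward; lengths in m; the calibration is good to about 2 mm. A picture is of the moment at which its call begins: read the wrist's pose just before it. calibration takes no time and is no camera call.
- job.hand_in(): hands the job in; it is judged then, once.
The state is a dict: "t": time; "joints": joint angles; "dq": joint speeds; "joint_torque": joint torques, N m; "eef_pos": TCP position; "orientation": TCP orientation; "wrist_force": force on the tool from outside, world axes, zero at the start; "wrist_torque": the same for the moment, N m; "gripper_width": opening from 0.0 (shut) to 1.0 (fully open); "grasp_force": force on a finger pad.
Only numpy, scipy, OpenCV 4.12 (cv2) and the standard library are available. Lean on these libraries where they do the work, as an engineer would, in place of code of your own. Each camera call takes 0.05 s, during which the arm holds its last target. There are 200 camera calls.

## Working session

There is one attempt and no reset: what is moved stays moved. The work goes in short steps, Python scripts to look and compute and a tool call to move; the robot and the scene stay as the last step left them, time stands still between calls to the robot, and variables do not carry over. Pictures are saved under pics/ and viewed, at most 10 in all, crops included, and the job is handed in when it is done.

Besides the shell and the picture viewer there is one more tool, called after "Call:" by a JSON object that holds its "method" and its "body", one argument or row to a line. play_rows: Moves the arm, as the interface text tells. Its arguments: {"type":"object","properties":{"rows":{"type":"array","items":{"type":"array","items":{"type":"number"}}},"gripper":{"type":"number"}},"required":["rows"]}

```bash
mkdir -p pics; ls; cat > h.py <<'E'
import numpy as np, cv2
from workcell import monitor, viewer, job
from scipy.spatial.transform import Rotation as R
def pose():
    s=monitor.read_state(); q=s["orientation"]
    T=np.eye(4); T[:3,:3]=R.from_quat([q[1],q[2],q[3],q[0]]).as_matrix(); T[:3,3]=s["eef_pos"]; return T,s
def snap(n):
    T,s=pose(); im,d=viewer.snapshot(n); c=viewer.calibration(n)
    M=T@np.array(c["T_tool_cam"]) if n=="wrist" else np.array(c["cam_to_world"])
    return im,d,c,M
def ray(uv,c,M,z):
    uv=np.atleast_2d(uv).astype(float)
    r=np.c_[(uv[:,0]-c["cx"])/c["fx"],(uv[:,1]-c["cy"])/c["fy"],np.ones(len(uv))]@M[:3,:3].T
    return M[:3,3]+r*((z-M[2,3])/r[:,2])[:,None]
def cloud(d,c,M):
    v,u=np.mgrid[:d.shape[0],:d.shape[1]]
    p=np.stack([(u-c["cx"])/c["fx"]*d,(v-c["cy"])/c["fy"]*d,d],-1)
    return p@M[:3,:3].T+M[:3,3]
E
python3 - <<'E'
from h import *
for n in("top","scene"):
    im,d,c,M=snap(n); cv2.imwrite(f"pics/{n}0.png",im); np.savez(f"{n}0.npz",im=im,d=d,M=M,**{k:c[k] for k in("fx","fy","cx","cy")})
    print(n,c["fx"],M.round(3).tolist())
T,s=pose(); print(T.round(3),s["wrist_force"],s["t"],np.array(viewer.calibration("wrist")["T_tool_cam"]).round(3).tolist())
E
```

```text
pics
top 425.2550919628486 [[-0.026, -0.991, 0.131, 0.36], [-0.999, 0.028, 0.016, -0.025], [-0.019, -0.131, -0.991, 1.012], [0.0, 0.0, 0.0, 1.0]]
scene 459.5496618397352 [[-0.838, -0.232, 0.493, 0.003], [-0.545, 0.385, -0.745, 0.742], [-0.017, -0.893, -0.449, 0.542], [0.0, 0.0, 0.0, 1.0]]
[[ 0.912  0.409 -0.     0.225]
 [ 0.409 -0.912  0.001 -0.502]
 [ 0.    -0.001 -1.     0.231]
 [ 0.     0.     0.     1.   ]] [-0.02234004  0.07592509  1.27918648] 0.1 [[-0.001, -0.946, -0.324, 0.083], [1.0, -0.001, 0.001, -0.0], [-0.001, -0.324, 0.946, -0.142], [0.0, 0.0, 0.0, 1.0]]
```

View pics/top0.png

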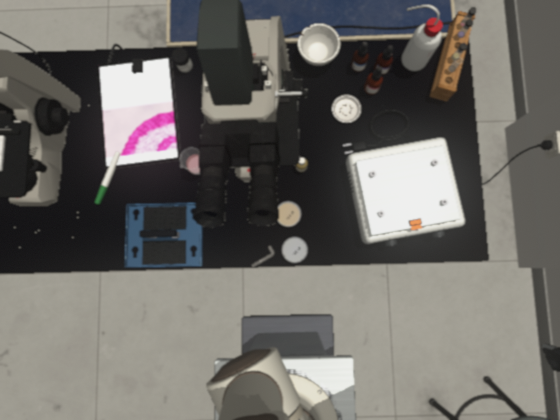

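View pics/scene0.png

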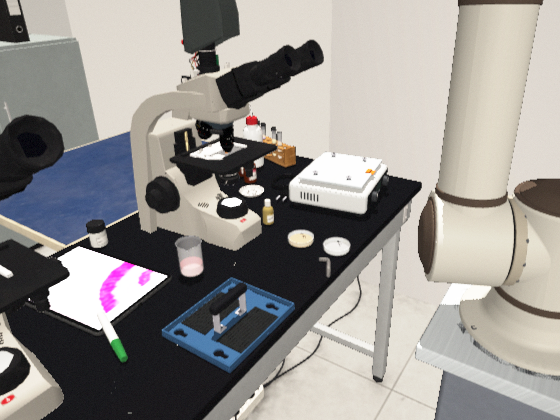

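The top view shows the blue tray at about (163,235) with its handle at (160,233), and the shaker platform at (405,190). The screws are at about (372,175), (434,162), (380,213) and (443,201), and the orange catch is at (415,225). The microscope stands between them, with its eyepieces at (210–265,210). The scene view shows the tray's handle at (228,300), the beaker at (190,258) and the dishes at (300,238) and (337,246).

```bash
python3 - <<'E'
from h import *
def ld(n):
    z=np.load(n+"0.npz"); return z["im"],z["d"],z,z["M"]
im,d,c,M=ld("top"); P=cloud(d,c,M)
hsv=cv2.cvtColor(im,cv2.COLOR_BGR2HSV)
# tray
m=cv2.inRange(hsv,(95,90,50),(120,255,255)); m[:190]=0; m[:, 215:]=0; m[:,:115]=0
m=cv2.morphologyEx(m,cv2.MORPH_CLOSE,np.ones((25,25)))
cn=max(cv2.findContours(m,0,1)[0],key=cv2.contourArea)
w=ray(cn[:,0,:],c,M,0.012)[:,:2]
r=cv2.minAreaRect((w*1000).astype(np.float32)); print("tray rect",r); 
# handle by height
hm=(P[...,2]>0.045)&(P[...,2]<0.08)&(P[...,1]>0.1)&(P[...,0]<0.2)
hm[:, :125]=0;hm[:,205:]=0;hm[:200]=0
pts=P[hm]; print("handle",len(pts),pts.mean(0) if len(pts) else "", cv2.minAreaRect((pts[:,:2]*1000).astype(np.float32)))
# platform
pm=((P[...,2]>0.07)&(P[...,2]<0.1)); pm[:, :330]=0; pm[:120]=0; pm[260:]=0
pts=P[pm]; print("plat z",np.median(pts[:,2]))
# grey screw circles
g=cv2.cvtColor(im,cv2.COLOR_BGR2GRAY)
crop=g[130:250,340:475]; cv2.imwrite("pics/plat.png",cv2.resize(im[130:250,340:475],None,fx=5,fy=5,interpolation=2))
o=cv2.inRange(hsv,(5,120,120),(20,255,255)); o[:190]=0;o[:,:390]=0;o[240:]=0;o[:,440:]=0
vv,uu=np.nonzero(o); print("catch",uu.mean(),vv.mean(),ray([uu.mean(),vv.mean()],c,M,.085))
print(ray([[372,175],[434,162],[380,213],[443,201]],c,M,.0905))
# obstacles
for nme,uv in dict(dishA=(288,214),dishB=(294,250),beaker=(189,160),bottle=(301,165),eyeL=(208,212),eyeR=(263,212),marker=(98,200),allen=(262,257)).items():
    u,v=uv; q=P[v-3:v+4,u-3:u+4].reshape(-1,3); print(nme,np.median(q,0).round(3))
for n,sl in dict(scope=(slice(0,230),slice(190,310))).items():
    q=P[sl].reshape(-1,3); 
    for h in (.05,.1,.15,.2,.25,.3,.35): 
        k=q[(q[:,2]>h)&(q[:,2]<h+.05)]; print(h,k.min(0).round(3) if len(k) else "",k.max(0).round(3) if len(k) else "")
E
```

```text
tray rect ((441.14093017578125, 277.89532470703125), (184.34426879882812, 153.0906219482422), 89.84828186035156)
handle 0  ((0.0, 0.0), (0.0, 0.0), 0.0)
plat z 0.08110553565490253
catch 415.2278481012658 224.16455696202533 [[ 0.44189439 -0.29533205  0.085     ]]
[[ 0.55255666 -0.20637171  0.0905    ]
 [ 0.57760924 -0.34397379  0.0905    ]
 [ 0.4678815  -0.21921086  0.0905    ]
 [ 0.49026696 -0.35715895  0.0905    ]]
dishA [ 0.481 -0.019  0.014]
dishB [ 0.396 -0.03   0.014]
beaker [0.617 0.215 0.021]
bottle [ 0.591 -0.052  0.042]
eyeL [0.437 0.091 0.419]
eyeR [0.436 0.014 0.415]
marker [0.528 0.436 0.012]
allen [0.381 0.045 0.002]
0.05 [ 0.565 -0.082  0.05 ] [0.927 0.205 0.095]
0.1 [ 0.73  -0.056  0.102] [0.84  0.164 0.15 ]
0.15 [ 0.708 -0.032  0.15 ] [ 0.842 -0.006  0.199]
0.2 [ 0.552 -0.044  0.2  ] [0.841 0.141 0.249]
0.25 [ 0.754 -0.015  0.251] [0.831 0.002 0.3  ]
0.3 [ 0.537 -0.012  0.3  ] [0.797 0.115 0.35 ]
0.35 [ 0.466 -0.055  0.35 ] [0.697 0.113 0.4  ]
```

View pics/plat.png

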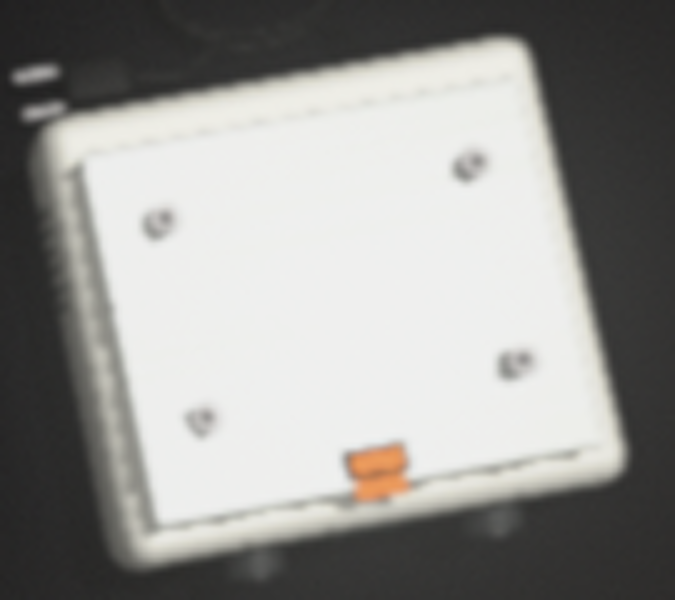

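The crop shows the platform with screw heads at about (157,222), (470,165), (202,420) and (515,363), and the orange catch at (378,465). I'll turn the tool to the platform yaw of about 9.3° and move above it for a wrist view.

Call:
{"method": "play_rows", "body": {
  "rows": [
    [0, 0, 0, 0, 0, -0.119],
    [0, 0, 0, 0, 0, -0.119],
    [0, 0, 0, 0, 0, -0.119],
    [0, 0, 0, 0, 0, -0.119],
    [0, 0, 0, 0, 0, -0.119],
    [0, 0, 0, 0, 0, -0.119],
    [0, 0, 0, 0, 0, -0.119],
    [0, 0, 0, 0, 0, -0.119]
  ]
}}

```text
t: 0.77
eef_pos: [0.2251, -0.5017, 0.2309]
orientation: [-0.0, 0.771, 0.636, 0.0]
wrist_force: [0.2, -0.0, -0.7]
gripper_width: 1.0
grasp_force: 0.0
```

Call:
{"method": "play_rows", "body": {
  "rows": [
    [0, 0, 0, 0, 0, -0.119],
    [0, 0, 0, 0, 0, -0.119],
    [0, 0, 0, 0, 0, -0.119],
    [8, 14, -2, 0, 0, 0],
    [16, 27, -3, 0, 0, 0],
    [16, 27, -3, 0, 0, 0],
    [16, 27, -3, 0, 0, 0],
    [16, 27, -3, 0, 0, 0]
  ]
}}

```text
t: 1.43
eef_pos: [0.3349, -0.4102, 0.2451]
orientation: [-0.0, 0.649, 0.761, 0.0]
wrist_force: [-0.3, 0.0, -0.1]
gripper_width: 0.999
grasp_force: 0.0
```

Call:
{"method": "play_rows", "body": {
  "rows": [
    [16, 27, -3, 0, 0, 0],
    [16, 27, -3, 0, 0, 0],
    [16, 27, -3, 0, 0, 0],
    [16, 27, -2, 0, 0, 0],
    [16, 27, -2, 0, 0, 0],
    [16, 27, -2, 0, 0, 0],
    [16, 27, 0, 0, 0, 0],
    [10, 12, 0, 0, 0, 0]
  ]
}}

```text
t: 2.1
eef_pos: [0.5153, -0.2567, 0.2594]
orientation: [-0.0, 0.648, 0.762, 0.0]
wrist_force: [0.4, 0.5, 0.6]
gripper_width: 0.999
grasp_force: 0.0
```

Call:
{"method": "play_rows", "body": {
  "rows": [
    [0, 0, 0, 0, 0, 0],
    [0, 0, 0, 0, 0, 0],
    [0, 0, 0, 0, 0, 0]
  ]
}}

```text
t: 2.35
eef_pos: [0.5127, -0.2592, 0.2601]
orientation: [-0.0, 0.648, 0.761, -0.0]
wrist_force: [-0.8, -0.4, 0.2]
gripper_width: 0.998
grasp_force: 0.0
```

```bash
python3 - <<'E'
from h import *
T,s=pose(); im,d,c,M=snap("wrist"); cv2.imwrite("pics/w1.png",im); np.savez("w1.npz",im=im,d=d,M=M,**{k:c[k] for k in("fx","fy","cx","cy")})
print(T.round(4),s["t"],s["wrist_force"],c["fx"])
E
```

```text
[[-1.592e-01  9.872e-01 -6.000e-04  5.127e-01]
 [ 9.872e-01  1.592e-01  0.000e+00 -2.592e-01]
 [ 1.000e-04 -6.000e-04 -1.000e+00  2.601e-01]
 [ 0.000e+00  0.000e+00  0.000e+00  1.000e+00]] 2.35 [-0.78069989 -0.36103606  0.1585597 ] 341.9909964746666
```

View pics/w1.png

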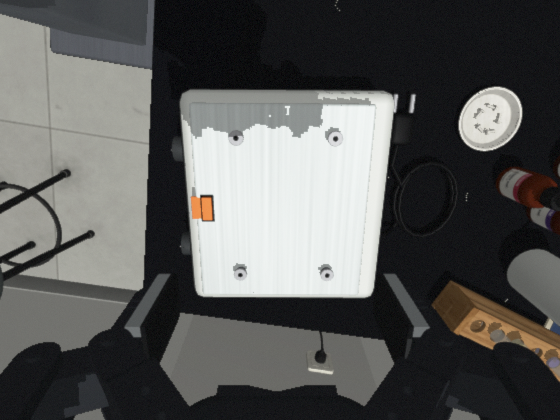

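The wrist view shows the platform's four screw heads at about (236,138), (335,138), (240,272) and (327,272), and the catch at (207,208). I'll measure them from this frame.

```bash
python3 - <<'E'
from h import *
z=np.load("w1.npz"); im,M=z["im"],z["M"]; g=cv2.cvtColor(im,cv2.COLOR_BGR2GRAY)
W=[]
for u,v in [(335,138),(236,138),(327,272),(240,272)]:
    a=g[v-14:v+15,u-14:u+15]; b=cv2.resize(a,None,fx=8,fy=8,interpolation=cv2.INTER_CUBIC)
    h=cv2.HoughCircles(b,cv2.HOUGH_GRADIENT,1,200,param1=100,param2=8,minRadius=45,maxRadius=75)
    hc=h[0,0]; hu=[(hc[0]+.5)/8-.5+u-14,(hc[1]+.5)/8-.5+v-14]
    k=(a<90); vv,uu=np.nonzero(k[6:23,6:23]); du=[uu.mean()+u-8,vv.mean()+v-8]
    print(np.round(hu,2),round(hc[2]/8,1),np.round(du,2),len(uu))
    W.append([ray(hu,z,M,.0905)[0],ray(du,z,M,.0905)[0]])
W=np.array(W)
for i in(0,1):
    w=W[:,i,:2]; fx=(w[0]-w[1]+w[2]-w[3]); fy=(w[0]-w[2]+w[1]-w[3])
    yx,yy=np.degrees(np.arctan2(fx[1],fx[0])),np.degrees(np.arctan2(-fy[0],fy[1]))
    print(w.round(4).tolist(),"len",np.linalg.norm(fx)/2,np.linalg.norm(fy)/2,"yaw",yx,yy,"mean",w.mean(0))
    a=np.radians((yx+yy)/2); print("platform centre",w.mean(0)-.003*np.array([np.cos(a),np.sin(a)]))
mo=np.array(cv2.resize(np.hstack([im[v-14:v+15,u-14:u+15] for u,v in [(335,138),(236,138),(327,272),(240,272)]]),None,fx=5,fy=5)); cv2.imwrite("pics/s.png",mo)
E
```

```text
[337.   139.75] 9.3 [335.15 138.46] 13
[236.25 134.  ] 6.1 [235.4 137.6] 15
[325.38 269.5 ] 6.3 [325.62 271.43] 21
[228.88 258.88] 8.3 [240.47 271.71] 17
[[0.5593, -0.2111], [0.4689, -0.2204], [0.5759, -0.3423], [0.4766, -0.3459]] len 0.09508643228018347 0.12889105465118134 yaw 3.8862611405138643 5.401483808707665 mean [ 0.52021163 -0.27994159]
platform centre [ 0.51722148 -0.28018448]
[[0.5575, -0.2103], [0.4686, -0.2237], [0.5766, -0.3445], [0.4901, -0.3587]] len 0.08880813013237404 0.13610097921488826 yaw 8.962628890977403 8.60062768305818 mean [ 0.52319111 -0.28428426]
platform centre [ 0.52022627 -0.28474227]
```

View pics/s.png

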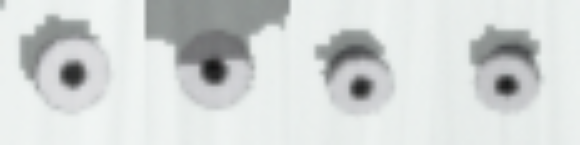

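The crop shows each head with its dark socket at its centre. The shadow threw off the masks for the last two, so I'll take the sockets alone.

```bash
python3 - <<'E'
from h import *
z=np.load("w1.npz"); im,M=z["im"],z["M"]; g=cv2.cvtColor(im,cv2.COLOR_BGR2GRAY).astype(float)
U=[]
for u,v in [(335,138),(235,138),(327,275),(240,275)]:
    a=g[v-3:v+4,u-3:u+4]; w=np.clip(130-a,0,None); y,x=np.mgrid[-3:4,-3:4]; U.append([u+(w*x).sum()/w.sum(),v+(w*y).sum()/w.sum()])
print(np.round(U,2).tolist())
w=ray(U,z,M,.0900)[:,:2]; fx=(w[0]-w[1]+w[2]-w[3]); fy=(w[0]-w[2]+w[1]-w[3])
yx,yy=np.degrees(np.arctan2(fx[1],fx[0])),np.degrees(np.arctan2(-fy[0],fy[1]))
a=np.radians((yx*.9+yy*1.4)/2.3)
print(w.round(4).tolist(),np.linalg.norm(fx)/2,np.linalg.norm(fy)/2,"yaw",yx,yy,np.degrees(a),"platform centre",w.mean(0)-.003*np.array([np.cos(a),np.sin(a)]))
E
```

```text
[[335.1, 138.39], [235.16, 137.32], [326.68, 275.15], [239.79, 274.58]]
[[0.5575, -0.2103], [0.4683, -0.2236], [0.5787, -0.3488], [0.4898, -0.3624]] 0.09009315265114289 0.14033515202041752 yaw 8.588911024248967 8.765296554828126 8.69627612981889 platform centre [ 0.52060964 -0.28673012]
```

Call:
{"method": "play_rows", "body": {
  "rows": [
    [0, 0, 0, 0, 0, 0.08],
    [0, 0, 0, 0, 0, 0.08],
    [0, -29, 0, 0, 0, 0],
    [0, -29, 0, 0, 0, 0],
    [0, -29, 0, 0, 0, 0],
    [0, -29, 0, 0, 0, 0],
    [10, -29, 0, 0, 0, 0],
    [20, -29, 0, 0, 0, 0]
  ]
}}

```text
t: 3.07
eef_pos: [0.337, -0.2299, 0.2599]
orientation: [0.0, 0.708, 0.706, -0.0]
wrist_force: [0.6, 0.0, 0.8]
gripper_width: 0.998
grasp_force: 0.0
```

Call:
{"method": "play_rows", "body": {
  "rows": [
    [30, -29, 0, 0, 0, 0],
    [35, 0, 0, 0, 0, 0],
    [35, 0, 0, 0, 0, 0],
    [35, 0, 0, 0, 0, 0],
    [35, 0, 0, 0, 0, 0],
    [35, 0, 0, 0, 0, 0],
    [35, 0, 0, 0, 0, 0],
    [35, 0, 0, 0, 0, 0]
  ]
}}

```text
t: 3.73
eef_pos: [0.3095, 0.0469, 0.2606]
orientation: [0.001, 0.708, 0.706, 0.001]
wrist_force: [0.2, 0.2, 0.8]
gripper_width: 0.997
grasp_force: 0.0
```

Call:
{"method": "play_rows", "body": {
  "rows": [
    [35, 0, 0, 0, 0, 0],
    [35, 0, 0, 0, 0, 0],
    [35, 0, 0, 0, 0, 0],
    [35, 10, 0, 0, 0, 0],
    [35, 20, 0, 0, 0, 0],
    [30, 26, 0, 0, 0, 0],
    [30, 26, 0, 0, 0, 0],
    [19, 26, 0, 0, 0, 0]
  ]
}}

```text
t: 4.4
eef_pos: [0.4194, 0.3018, 0.26]
orientation: [-0.0, 0.707, 0.707, 0.0]
wrist_force: [1.0, 0.8, 0.3]
gripper_width: 1.0
grasp_force: 0.0
```

Call:
{"method": "play_rows", "body": {
  "rows": [
    [0, 20, 0, 0, 0, 0],
    [0, 3, 0, 0, 0, 0],
    [0, 0, 0, 0, 0, 0],
    [0, 0, 0, 0, 0, 0],
    [0, 0, 0, 0, 0, 0]
  ]
}}

```text
t: 4.82
eef_pos: [0.4407, 0.2993, 0.2609]
orientation: [0.0, 0.707, 0.707, 0.0]
wrist_force: [-0.6, 0.0, -0.1]
gripper_width: 1.001
grasp_force: 0.0
```

```bash
python3 - <<'E'
from h import *
T,s=pose(); im,d,c,M=snap("wrist"); cv2.imwrite("pics/w2.png",im); np.savez("w2.npz",im=im,d=d,M=M,T=T,**{k:c[k] for k in("fx","fy","cx","cy")})
print(T.round(4),s["t"],s["wrist_force"])
E
```

```text
[[ 1.000e-03  1.000e+00  5.000e-04  4.407e-01]
 [ 1.000e+00 -1.000e-03  4.000e-04  2.993e-01]
 [ 4.000e-04  5.000e-04 -1.000e+00  2.609e-01]
 [ 0.000e+00  0.000e+00  0.000e+00  1.000e+00]] 4.8167 [-0.59057846  0.04806267 -0.06165646]
```

View pics/w2.png

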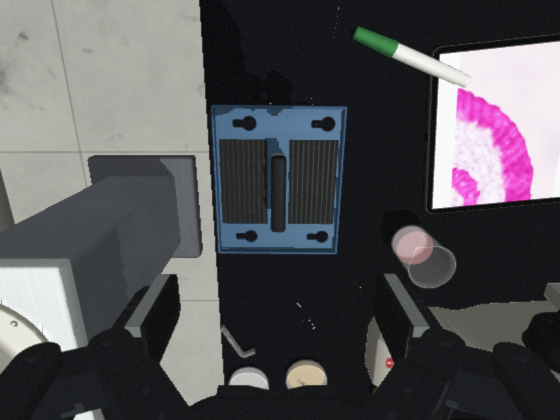

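The wrist view shows the tray's rim corners at (211,107), (347,106), (219,254) and (337,252), and the handle at (279,193). The round keyhole ends at about (327,123), (249,123), (320,237) and (250,237) are on the +x side.

```bash
cat > tray.py <<'E'
from h import *
def rimrect(im,z,M,zrim,box):
    u0,u1,v0,v1=box
    hsv=cv2.cvtColor(im,cv2.COLOR_BGR2HSV); m=cv2.inRange(hsv,(95,80,40),(120,255,255)); k=np.zeros_like(m); k[v0:v1,u0:u1]=m[v0:v1,u0:u1]
    cn=max(cv2.findContours(cv2.morphologyEx(k,cv2.MORPH_CLOSE,np.ones((9,9))),0,1)[0],key=cv2.contourArea)
    hull=cv2.convexHull(cn)[:,0,:]
    w=ray(hull,z,M,zrim)[:,:2]; return cv2.minAreaRect((w*1000).astype(np.float32)),k
def holes(im,z,M,zt,guess):
    g=cv2.cvtColor(im,cv2.COLOR_BGR2GRAY); out=[]
    for u,v in guess:
        a=(g[v-12:v+13,u-22:u+16]<45).astype(np.uint8)
        dt=cv2.distanceTransform(cv2.resize(a*255,None,fx=4,fy=4,interpolation=cv2.INTER_LINEAR).__gt__(127).astype(np.uint8),cv2.DIST_L2,5)
        w=dt>dt.max()-1; vv,uu=np.nonzero(w); out.append([(uu.mean()+.5)/4-.5+u-22,(vv.mean()+.5)/4-.5+v-12,dt.max()/4])
    o=np.array(out); return o,ray(o[:,:2],z,M,zt)[:,:2]
def fit(w):
    # w order: (+56,+70),(-34,+70),(+56,-70),(-34,-70)
    m=np.array([[56,70],[-34,70],[56,-70],[-34,-70]])/1000
    mc,wc=m-m.mean(0),w-w.mean(0); a=np.arctan2((mc[:,0]*wc[:,1]-mc[:,1]*wc[:,0]).sum(),(mc*wc).sum())
    Rm=np.array([[np.cos(a),-np.sin(a)],[np.sin(a),np.cos(a)]]); o=w.mean(0)-Rm@m.mean(0)
    return o,np.degrees(a),(w-(m@Rm.T+o))*1000
E
python3 - <<'E'
from tray import *
z=np.load("w2.npz"); im,M=z["im"],z["M"]
print(rimrect(im,z,M,.014,(205,355,95,265))[0])
o,w=holes(im,z,M,.004,[(327,123),(249,123),(320,237),(250,237)]); print(o.round(2).tolist()); print(fit(w))
g=cv2.cvtColor(im,cv2.COLOR_BGR2GRAY)
b=(g[140:245,262:296]<45).astype(np.uint8); n,l,st,ce=cv2.connectedComponentsWithStats(b); i=1+st[1:,4].argmax(); print("bar",st[i],ce[i]+[262,140], ray(ce[i]+[262,140],z,M,.06))
E
```

```text
((441.54315185546875, 276.1307067871094), (181.05813598632812, 151.22178649902344), 89.41588592529297)
[[327.19, 123.59, 6.5], [248.57, 122.79, 6.5], [321.09, 236.19, 5.14], [250.38, 235.52, 5.0]]
(array([0.44143777, 0.27618283]), np.float64(-0.641472983953885), array([[-0.29329457, -0.21509993],
       [ 0.22101633, -0.14372806],
       [-0.03856012,  0.11263214],
       [ 0.11083837,  0.24619584]]))
bar [  9  15  15  77 963] [277.33852544 193.68016615] [[0.44089967 0.27905678 0.06      ]]
```

Call:
{"method": "play_rows", "body": {
  "rows": [
    [-12, 1, 0, 0, 0, 0.01],
    [-11, 0, 20, 0, 0, 0],
    [0, 0, 30, 0, 0, 0],
    [0, 0, 30, 0, 0, 0],
    [0, 0, 30, 0, 0, 0],
    [0, 0, 30, 0, 0, 0],
    [0, 0, 25, 0, 0, 0],
    [0, 0, 20, 0, 0, 0]
  ]
}}

```text
t: 5.53
eef_pos: [0.441, 0.2759, 0.0736]
orientation: [-0.0, 0.711, 0.703, -0.0]
wrist_force: [0.3, -0.4, 0.4]
gripper_width: 0.998
grasp_force: 0.0
```

Call:
{"method": "play_rows", "body": {
  "rows": [
    [0, 0, 17, 0, 0, 0],
    [0, 0, 15, 0, 0, 0],
    [0, 0, 10, 0, 0, 0],
    [0, 0, 0, 0, 0, 0],
    [0, 0, 0, 0, 0, 0]
  ]
}}

```text
t: 5.95
eef_pos: [0.4419, 0.2767, 0.0337]
orientation: [0.0, 0.711, 0.703, 0.0]
wrist_force: [0.5, -0.2, 0.4]
gripper_width: 1.006
grasp_force: 0.0
```

Call:
{"method": "play_rows", "body": {
  "rows": [
    [0, 0, 0, 0, 0, 0],
    [0, 0, 0, 0, 0, 0],
    [0, 0, 0, 0, 0, 0],
    [0, 0, 0, 0, 0, 0],
    [0, 0, 0, 0, 0, 0],
    [0, 0, 0, 0, 0, 0],
    [0, 0, 0, 0, 0, 0],
    [0, 0, 0, 0, 0, 0]
  ],
  "gripper": 255
}}

```text
t: 6.62
eef_pos: [0.4423, 0.2773, 0.0337]
orientation: [0.0, 0.711, 0.704, 0.0]
wrist_force: [-0.0, -1.8, 4.5]
gripper_width: 0.176
grasp_force: 59.4
```

Call:
{"method": "play_rows", "body": {
  "rows": [
    [0, 0, 0, 0, 0, 0],
    [0, 0, 0, 0, 0, 0],
    [0, 0, 0, 0, 0, 0]
  ]
}}

```text
t: 6.87
eef_pos: [0.4423, 0.2773, 0.0337]
orientation: [0.0, 0.711, 0.704, 0.0]
wrist_force: [-0.8, -1.0, 5.2]
gripper_width: 0.176
grasp_force: 59.5
```

Call:
{"method": "play_rows", "body": {
  "rows": [
    [0, 0, -8, 0, 0, 0],
    [0, 0, -20, 0, 0, 0],
    [0, 0, -32, 0, 0, 0],
    [0, 0, -35, 0, 0, 0],
    [0, 0, -30, 0, 0, 0],
    [0, 0, -15, 0, 0, 0],
    [0, -8, -8, 0, 0, 0],
    [0, -18, -2, 0, 0, 0]
  ]
}}

```text
t: 7.53
eef_pos: [0.4166, 0.2775, 0.184]
orientation: [0.0, 0.711, 0.703, 0.0]
wrist_force: [0.7, -0.3, -3.1]
gripper_width: 0.177
grasp_force: 59.0
```

Call:
{"method": "play_rows", "body": {
  "rows": [
    [0, -26, 0, 0, 0, 0],
    [0, -26, 0, 0, 0, 0],
    [-6, -26, 0, 0, 0, 0],
    [-14, -18, 0, 0, 0, 0],
    [-22, -8, 0, 0, 0, 0],
    [-30, 0, 0, 0, 0, 0],
    [-32, 0, 0, 0, 0, 0],
    [-32, 0, 0, 0, 0, 0]
  ]
}}

```text
t: 8.2
eef_pos: [0.3091, 0.1413, 0.1821]
orientation: [-0.0, 0.71, 0.704, -0.001]
wrist_force: [1.2, -1.5, -2.9]
gripper_width: 0.171
grasp_force: 59.1
```

Call:
{"method": "play_rows", "body": {
  "rows": [
    [-32, 0, 0, 0, 0, 0],
    [-32, 0, 0, 0, 0, 0],
    [-32, 0, 0, 0, 0, 0],
    [-32, 0, 0, 0, 0, 0],
    [-32, 0, 0, 0, 0, 0],
    [-32, 0, 0, 0, 0, 0],
    [-32, 0, 0, 0, 0, 0],
    [-32, 0, 0, 0, 0, 0]
  ]
}}

```text
t: 8.87
eef_pos: [0.3068, -0.1146, 0.1822]
orientation: [-0.001, 0.711, 0.704, -0.0]
wrist_force: [2.2, 0.1, -2.9]
gripper_width: 0.173
grasp_force: 59.1
```

Call:
{"method": "play_rows", "body": {
  "rows": [
    [-32, 0, 0, 0, 0, 0],
    [-32, 0, 0, 0, 0, 0],
    [-32, 0, 0, 0, 0, 0],
    [-32, 0, 0, 0, 0, 0],
    [-20, 0, 0, 0, 0, 0],
    [-10, 0, 0, 0, 0, 0],
    [0, 0, 0, 0, 0, -0.081],
    [0, 0, 0, 0, 0, -0.081]
  ]
}}

```text
t: 9.53
eef_pos: [0.3059, -0.271, 0.1821]
orientation: [-0.001, 0.65, 0.76, 0.0]
wrist_force: [0.3, 0.1, -2.6]
gripper_width: 0.177
grasp_force: 59.1
```

```bash
python3 - <<'E'
from h import *
T,s=pose(); print(T.round(4),s["t"],s["wrist_force"])
d=np.array([.5125,-.2868,.184])-T[:3,3]; print(T[:3,:3].T@d*1000)
E
```

```text
[[-0.1537  0.9881 -0.0019  0.3059]
 [ 0.9881  0.1537  0.0021 -0.271 ]
 [ 0.0024 -0.0016 -1.      0.1821]
 [ 0.      0.      0.      1.    ]] 9.5333 [ 0.29995008  0.12794431 -2.61758786]
[-47.36780767 201.71530071  -2.31497577]
```

Call:
{"method": "play_rows", "body": {
  "rows": [
    [-3, 12, 0, 0, 0, 0],
    [-7, 30, 0, 0, 0, 0],
    [-7, 30, 0, 0, 0, 0],
    [-7, 30, 0, 0, 0, 0],
    [-7, 30, 0, 0, 0, 0],
    [-7, 30, 0, 0, 0, 0],
    [-6, 26, 0, 0, 0, 0],
    [-3, 13, 0, 0, 0, 0]
  ]
}}

```text
t: 10.2
eef_pos: [0.5155, -0.2859, 0.1815]
orientation: [-0.001, 0.651, 0.759, 0.0]
wrist_force: [-1.3, -0.3, -3.8]
gripper_width: 0.174
grasp_force: 59.3
```

Call:
{"method": "play_rows", "body": {
  "rows": [
    [0, 0, 0, 0, 0, 0],
    [0, 0, 0, 0, 0, 0],
    [0, 0, 0, 0, 0, 0],
    [0, 0, 0, 0, 0, 0]
  ]
}}

```text
t: 10.53
eef_pos: [0.5119, -0.2871, 0.1833]
orientation: [-0.0, 0.652, 0.759, -0.0]
wrist_force: [-0.4, 0.2, -3.2]
gripper_width: 0.179
grasp_force: 59.3
```

```bash
python3 - <<'E'
from h import *
T,s=pose(); im,d,c,M=snap("wrist"); cv2.imwrite("pics/w3.png",im); np.savez("w3.npz",im=im,d=d,M=M,T=T,**{k:c[k] for k in("fx","fy","cx","cy")})
print(T.round(4),s["t"],s["wrist_force"])
E
```

```text
[[-1.508e-01  9.886e-01 -3.000e-04  5.119e-01]
 [ 9.886e-01  1.508e-01  2.000e-04 -2.871e-01]
 [ 2.000e-04 -2.000e-04 -1.000e+00  1.833e-01]
 [ 0.000e+00  0.000e+00  0.000e+00  1.000e+00]] 10.5333 [-0.373126    0.19552547 -3.17029725]
```

View pics/w3.png

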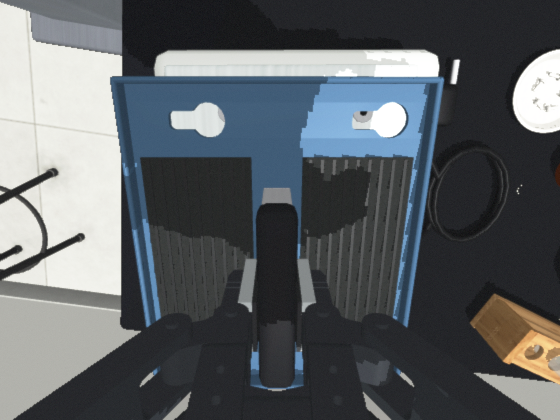

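The wrist view of the held tray shows the two +y keyholes with round ends at about (391,119) and (207,119). A screw is visible through the right slot at (363,117). I'll measure the tray pose in the tool frame from these.

```bash
python3 - <<'E'
from h import *
z=np.load("w3.npz"); im,M,T=z["im"],z["M"],z["T"]
hsv=cv2.cvtColor(im,cv2.COLOR_BGR2HSV); nb=(cv2.inRange(hsv,(95,90,30),(125,255,255))==0).astype(np.uint8)
o=[]
for u,v in [(391,119),(207,119)]:
    a=nb[v-24:v+25,u-26:u+27]; dt=cv2.distanceTransform(cv2.resize(a,None,fx=4,fy=4,interpolation=0),cv2.DIST_L2,5)
    vv,uu=np.nonzero(dt>dt.max()-1); o.append([(uu.mean()+.5)/4-.5+u-26,(vv.mean()+.5)/4-.5+v-24]); print(o[-1],dt.max()/4)
for zt in (.1516,.1536):
    w=ray(o,z,M,zt)[:,:2]; dx=w[0]-w[1]; a=np.arctan2(dx[1],dx[0]); Rm=np.array([[np.cos(a),-np.sin(a)],[np.sin(a),np.cos(a)]])
    print(zt,"len",np.linalg.norm(dx),"yaw",np.degrees(a),"tray c",w.mean(0)-Rm@[.011,.07],"TCP yaw",np.degrees(np.arctan2(-T[0,0],T[1,0])))
    c=w.mean(0)-Rm@[.011,.07]; print("tray in TCP (tool axes)",T[:2,:2].T@(c-T[:2,3])*1000)
    b=np.radians(8.70); goal=np.array([.5206,-.2867])-.008*np.array([np.cos(b),np.sin(b)]); print("shift tool x,y mm",T[:2,:2].T@(goal-c)*1000,"turn tool z",-(b-a))
g=cv2.cvtColor(im,cv2.COLOR_BGR2GRAY)
E
```

```text
[np.float64(388.8392857142857), np.float64(120.08928571428572)] 15.647679
[np.float64(207.34166666666667), np.float64(119.025)] 16.498455
0.1516 len 0.08965198871411129 yaw 8.284960484831435 tray c [ 0.510429   -0.28820951] TCP yaw 8.672669597121477
tray in TCP (tool axes) [-0.88820356 -1.57399852]
shift tool x,y mm [-0.04524357  2.28232293] turn tool z -0.0072438060655724
0.1536 len 0.08861970056121221 yaw 8.284960484831446 tray c [ 0.51028252 -0.28806667] TCP yaw 8.672669597121477
tray in TCP (tool axes) [-0.72490517 -1.69726897]
shift tool x,y mm [-0.20854196  2.40559338] turn tool z -0.007243806065572206
```

```bash
python3 - <<'E'
from h import *
from scipy.optimize import least_squares
z=np.load("w3.npz"); im,M,T=z["im"],z["M"],z["T"]
# saturation-like edge: blue minus red, sub-pixel radial edge on right-hand side of hole
s=im[...,0].astype(float)-im[...,2]; o=[]
for u,v in [(390.5,119.5),(207.5,119)]:
    P=[]
    for th in np.radians(np.arange(-125,126,5)):
        r=np.arange(10,24,.25); x=(u+r*np.cos(th)).astype(np.float32); y=(v+r*np.sin(th)).astype(np.float32)
        p=cv2.remap(s.astype(np.float32),x[None],y[None],1)[0]; g=np.gradient(cv2.GaussianBlur(p[None],(5,1),0)[0]); k=g.argmax()
        P.append([x[k],y[k]])
    P=np.array(P); f=least_squares(lambda q:np.hypot(P[:,0]-q[0],P[:,1]-q[1])-q[2],[u,v,17],loss="soft_l1",f_scale=.5); o.append(f.x[:2]); print(f.x,f.cost)
w=ray(o,z,M,.1526)[:,:2]; dx=w[0]-w[1]; a=np.arctan2(dx[1],dx[0]); c=w.mean(0)-np.array([[np.cos(a),-np.sin(a)],[np.sin(a),np.cos(a)]])@[.011,.07]
print(np.linalg.norm(dx),np.degrees(a),"in TCP",T[:2,:2].T@(c-T[:2,3])*1000)
b=np.radians(8.70); goal=np.array([.5206,-.2867])-.008*np.array([np.cos(b),np.sin(b)]); print("shift tool",T[:2,:2].T@(goal-c)*1000)
E
```

```text
[390.05002744 119.3874667   17.77338414] 7.331975144361697
[207.04645064 119.83174793  17.51863402] 6.252692668213968
0.08986361066474662 8.746901245502732 in TCP [-0.92193482 -0.8772895 ]
shift tool [-0.0115123   1.58561391]
```

Call:
{"method": "play_rows", "body": {
  "rows": [
    [0, 1.5, 6, 0, 0, 0],
    [0, 0, 12, 0, 0, 0],
    [0, 0, 13, 0, 0, 0],
    [0, 0, 9, 0, 0, 0],
    [0, 0, 5, 0, 0, 0],
    [0, 0, 2, 0, 0, 0],
    [0, 0, 0, 0, 0, 0],
    [0, 0, 0, 0, 0, 0]
  ]
}}

```text
t: 11.25
eef_pos: [0.514, -0.2874, 0.1366]
orientation: [0.0, 0.651, 0.759, 0.0]
wrist_force: [0.4, 0.1, -3.1]
gripper_width: 0.171
grasp_force: 59.3
```

Call:
{"method": "play_rows", "body": {
  "rows": [
    [0, 0, 1.2, 0, 0, 0],
    [0, 0, 1.2, 0, 0, 0],
    [0, 0, 1.2, 0, 0, 0],
    [0, 0, 1.2, 0, 0, 0],
    [0, 0, 1.2, 0, 0, 0],
    [0, 0, 1.2, 0, 0, 0],
    [0, 0, 1.2, 0, 0, 0]
  ]
}}

```text
t: 11.83
eef_pos: [0.5138, -0.2873, 0.1277]
orientation: [-0.0, 0.651, 0.759, -0.0]
wrist_force: [0.5, 0.5, -2.8]
gripper_width: 0.174
grasp_force: 59.3
```

Call:
{"method": "play_rows", "body": {
  "rows": [
    [0, 0, 1.2, 0, 0, 0],
    [0, 0, 1.2, 0, 0, 0],
    [0, 0, 1.2, 0, 0, 0]
  ]
}}

```text
t: 12.08
eef_pos: [0.5139, -0.2873, 0.1241]
orientation: [-0.0, 0.651, 0.759, -0.0]
wrist_force: [-0.2, -0.1, -2.5]
gripper_width: 0.175
grasp_force: 59.3
```

Call:
{"method": "play_rows", "body": {
  "rows": [
    [0, 0, 1.2, 0, 0, 0],
    [0, 0, 1.0, 0, 0, 0],
    [0, 0, 0, 0, 0, 0]
  ]
}}

```text
t: 12.33
eef_pos: [0.5138, -0.2873, 0.1218]
orientation: [-0.0, 0.651, 0.759, -0.0]
wrist_force: [0.2, 0.2, -3.1]
gripper_width: 0.176
grasp_force: 59.3
```

Call:
{"method": "play_rows", "body": {
  "rows": [
    [0, 0, 1.2, 0, 0, 0],
    [0, 0, 1.0, 0, 0, 0],
    [0, 0, 0, 0, 0, 0]
  ]
}}

```text
t: 12.58
eef_pos: [0.5138, -0.2873, 0.1196]
orientation: [-0.0, 0.651, 0.759, -0.0]
wrist_force: [-0.0, -0.2, -3.5]
gripper_width: 0.172
grasp_force: 59.3
```

Call:
{"method": "play_rows", "body": {
  "rows": [
    [0, 0, 1.0, 0, 0, 0],
    [0, 0, 0.5, 0, 0, 0],
    [0, 0, 0, 0, 0, 0]
  ]
}}

```text
t: 12.83
eef_pos: [0.5139, -0.2873, 0.1183]
orientation: [0.0, 0.651, 0.759, -0.0]
wrist_force: [0.3, -0.1, -2.9]
gripper_width: 0.172
grasp_force: 59.4
```

Call:
{"method": "play_rows", "body": {
  "rows": [
    [0, 0, 1.0, 0, 0, 0],
    [0, 0, 0.5, 0, 0, 0],
    [0, 0, 0, 0, 0, 0]
  ]
}}

```text
t: 13.08
eef_pos: [0.5139, -0.2873, 0.1168]
orientation: [-0.0, 0.651, 0.759, -0.0]
wrist_force: [0.1, -0.4, -2.3]
gripper_width: 0.176
grasp_force: 59.4
```

Call:
{"method": "play_rows", "body": {
  "rows": [
    [0, 0, 0.8, 0, 0, 0],
    [0, 0, 0, 0, 0, 0],
    [0, 0, 0, 0, 0, 0]
  ]
}}

```text
t: 13.33
eef_pos: [0.5138, -0.2873, 0.1161]
orientation: [-0.0, 0.651, 0.759, -0.0]
wrist_force: [-0.4, -0.1, -2.6]
gripper_width: 0.177
grasp_force: 59.4
```

Call:
{"method": "play_rows", "body": {
  "rows": [
    [0, 0, 0.4, 0, 0, 0],
    [0, 0, 0, 0, 0, 0],
    [0, 0, 0, 0, 0, 0]
  ]
}}

```text
t: 13.58
eef_pos: [0.5138, -0.2873, 0.1158]
orientation: [0.0, 0.651, 0.759, 0.0]
wrist_force: [-0.5, 1.0, -1.6]
gripper_width: 0.176
grasp_force: 59.5
```

Call:
{"method": "play_rows", "body": {
  "rows": [
    [0, 0, 0.3, 0, 0, 0],
    [0, 0, 0, 0, 0, 0],
    [0, 0, 0, 0, 0, 0]
  ]
}}

```text
t: 13.83
eef_pos: [0.5138, -0.2874, 0.1156]
orientation: [0.0, 0.651, 0.759, 0.0]
wrist_force: [-2.4, 0.8, 0.3]
gripper_width: 0.174
grasp_force: 59.8
```

Call:
{"method": "play_rows", "body": {
  "rows": [
    [0, 0, -0.3, 0, 0, 0],
    [0, 1, 0, 0, 0, 0],
    [0, 1.2, 0, 0, 0, 0],
    [0, 1.2, 0, 0, 0, 0],
    [0, 0, 0, 0, 0, 0]
  ]
}}

```text
t: 14.25
eef_pos: [0.5175, -0.2868, 0.1157]
orientation: [0.0, 0.651, 0.759, 0.0]
wrist_force: [-0.6, 0.6, -1.6]
gripper_width: 0.174
grasp_force: 59.7
```

Call:
{"method": "play_rows", "body": {
  "rows": [
    [0, 1.2, 0, 0, 0, 0],
    [0, 1.2, 0, 0, 0, 0],
    [0, 1.2, 0, 0, 0, 0],
    [0, 1.2, 0, 0, 0, 0],
    [0, 0, 0, 0, 0, 0]
  ]
}}

```text
t: 14.67
eef_pos: [0.5222, -0.286, 0.1156]
orientation: [0.0, 0.651, 0.759, 0.0]
wrist_force: [0.5, -0.1, -0.7]
gripper_width: 0.172
grasp_force: 59.7
```

Call:
{"method": "play_rows", "body": {
  "rows": [
    [0, 1.2, 0, 0, 0, 0],
    [0, 1.2, 0, 0, 0, 0],
    [0, 1.2, 0, 0, 0, 0],
    [0, 0, 0, 0, 0, 0]
  ]
}}

```text
t: 15.0
eef_pos: [0.5258, -0.2855, 0.1157]
orientation: [0.0, 0.651, 0.759, 0.0]
wrist_force: [0.2, -0.2, -1.8]
gripper_width: 0.173
grasp_force: 59.7
```

Call:
{"method": "play_rows", "body": {
  "rows": [
    [0, 1, 0, 0, 0, 0],
    [0, 1, 0, 0, 0, 0],
    [0, 0, 0, 0, 0, 0]
  ]
}}

```text
t: 15.25
eef_pos: [0.5277, -0.2852, 0.1156]
orientation: [0.0, 0.651, 0.759, 0.0]
wrist_force: [-0.6, -0.6, -1.5]
gripper_width: 0.178
grasp_force: 59.6
```

Call:
{"method": "play_rows", "body": {
  "rows": [
    [0, 0.8, 0, 0, 0, 0],
    [0, 0, 0, 0, 0, 0],
    [0, 0, 0, 0, 0, 0]
  ]
}}

```text
t: 15.5
eef_pos: [0.5284, -0.2851, 0.1157]
orientation: [0.0, 0.651, 0.759, 0.0]
wrist_force: [-0.0, 0.1, -0.6]
gripper_width: 0.178
grasp_force: 59.6
```

Call:
{"method": "play_rows", "body": {
  "rows": [
    [0, 0.6, 0, 0, 0, 0],
    [0, 0, 0, 0, 0, 0],
    [0, 0, 0, 0, 0, 0]
  ]
}}

```text
t: 15.75
eef_pos: [0.5289, -0.285, 0.1157]
orientation: [0.0, 0.651, 0.759, 0.0]
wrist_force: [0.2, -0.4, -1.6]
gripper_width: 0.172
grasp_force: 59.6
```

Call:
{"method": "play_rows", "body": {
  "rows": [
    [0, 0.6, 0, 0, 0, 0],
    [0, 0, 0, 0, 0, 0],
    [0, 0, 0, 0, 0, 0]
  ]
}}

```text
t: 16.0
eef_pos: [0.5294, -0.2849, 0.1157]
orientation: [-0.0, 0.651, 0.759, -0.0]
wrist_force: [-0.8, -0.5, -1.5]
gripper_width: 0.176
grasp_force: 59.6
```

Call:
{"method": "play_rows", "body": {
  "rows": [
    [0, 0.4, 0, 0, 0, 0],
    [0, 0, 0, 0, 0, 0],
    [0, 0, 0, 0, 0, 0]
  ]
}}

```text
t: 16.25
eef_pos: [0.5296, -0.2849, 0.1157]
orientation: [-0.0, 0.651, 0.759, -0.0]
wrist_force: [-3.0, -0.5, -0.6]
gripper_width: 0.177
grasp_force: 59.7
```

Call:
{"method": "play_rows", "body": {
  "rows": [
    [0, 0.4, 0, 0, 0, 0],
    [0, 0, 0, 0, 0, 0],
    [0, 0, 0, 0, 0, 0]
  ]
}}

```text
t: 16.5
eef_pos: [0.5297, -0.2849, 0.1156]
orientation: [-0.0, 0.651, 0.759, -0.0]
wrist_force: [-6.4, -1.0, 0.6]
gripper_width: 0.178
grasp_force: 59.9
```

```bash
python3 - <<'E'
from h import *
T,s=pose(); print(s["wrist_force"],s["eef_pos"])
im,d,c,M=snap("wrist"); a=im; im2,_,_,_=snap("top")
cv2.imwrite("pics/w4.png",np.hstack([cv2.resize(a,(400,300)),cv2.resize(im2[130:250,330:490],(400,300),interpolation=2)]))
np.savez("w4.npz",im=im,d=d,M=M,T=T,**{k:c[k] for k in("fx","fy","cx","cy")})
E
```

```text
[-6.40514209 -0.97334621  0.55375642] [ 0.52965202 -0.28490151  0.11562544]
```

View pics/w4.png

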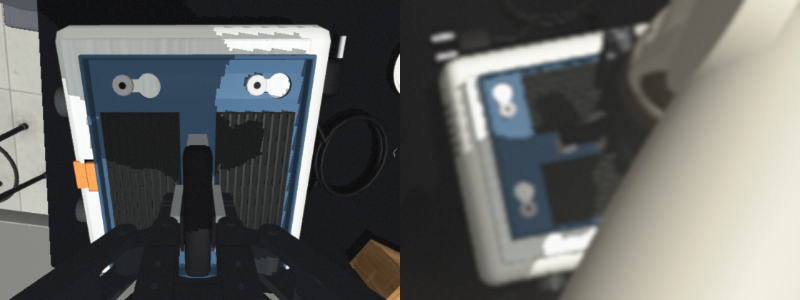

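The wrist half shows the visible screws seated at the slot ends, at about (122,86) and (257,86). The orange catch is clear of the tray's −x edge at (86,175). The stop was felt at about 6 N, so I'll relax and release.

Call:
{"method": "play_rows", "body": {
  "rows": [
    [0, -0.4, -0.1, 0, 0, 0],
    [0, -0.3, -0.1, 0, 0, 0],
    [0, 0, 0, 0, 0, 0]
  ]
}}

```text
t: 16.85
eef_pos: [0.5295, -0.2849, 0.1157]
orientation: [-0.0, 0.651, 0.759, -0.0]
wrist_force: [-2.9, -0.4, -1.9]
gripper_width: 0.176
grasp_force: 59.5
```

Call:
{"method": "play_rows", "body": {
  "rows": [
    [0, 0, 0, 0, 0, 0],
    [0, 0, 0, 0, 0, 0],
    [0, 0, 0, 0, 0, 0],
    [0, 0, 0, 0, 0, 0],
    [0, 0, 0, 0, 0, 0],
    [0, 0, 0, 0, 0, 0],
    [0, 0, 0, 0, 0, 0],
    [0, 0, 0, 0, 0, 0]
  ],
  "gripper": 0
}}

```text
t: 17.52
eef_pos: [0.5296, -0.2849, 0.1159]
orientation: [0.0, 0.651, 0.759, 0.0]
wrist_force: [0.6, -0.2, -0.6]
gripper_width: 1.0
grasp_force: 0.0
```

Call:
{"method": "play_rows", "body": {
  "rows": [
    [0, 0, -5, 0, 0, 0],
    [0, 0, -15, 0, 0, 0],
    [0, 0, -25, 0, 0, 0],
    [0, 0, -30, 0, 0, 0],
    [0, 0, -30, 0, 0, 0],
    [0, 0, -25, 0, 0, 0],
    [0, 0, -15, 0, 0, 0],
    [0, 0, -5, 0, 0, 0]
  ]
}}

```text
t: 18.18
eef_pos: [0.5301, -0.2852, 0.2694]
orientation: [0.002, 0.651, 0.759, 0.0]
wrist_force: [0.4, 0.6, 0.2]
gripper_width: 1.001
grasp_force: 0.0
```

Call:
{"method": "play_rows", "body": {
  "rows": [
    [5, 0, 0, 0, 0, 0],
    [10, 0, 0, 0, 0, 0],
    [10, 0, 0, 0, 0, 0],
    [5, 0, 0, 0, 0, 0],
    [0, 0, 0, 0, 0, 0],
    [0, 0, 0, 0, 0, 0],
    [0, 0, 0, 0, 0, 0],
    [0, 0, 0, 0, 0, 0]
  ]
}}

```text
t: 18.85
eef_pos: [0.525, -0.2554, 0.2657]
orientation: [-0.0, 0.651, 0.759, -0.0]
wrist_force: [-0.3, -0.7, -0.0]
gripper_width: 1.002
grasp_force: 0.0
```

```bash
python3 - <<'E'
from h import *
T,s=pose(); im,d,c,M=snap("wrist"); print(s["t"],s["wrist_force"],s["eef_pos"]); cv2.imwrite("pics/w5.png",cv2.resize(im[40:360,130:450],(600,600),interpolation=2))
np.savez("w5.npz",im=im,d=d,M=M,T=T,**{k:c[k] for k in("fx","fy","cx","cy")})
P=cloud(d,c,M); hsv=cv2.cvtColor(im,cv2.COLOR_BGR2HSV); o=cv2.inRange(hsv,(5,150,120),(20,255,255)); o[:,250:]=0
z0=np.load("w1.npz"); P0=cloud(z0["d"],z0,z0["M"]); o0=cv2.inRange(cv2.cvtColor(z0["im"],cv2.COLOR_BGR2HSV),(5,150,120),(20,255,255)); o0[:,250:]=0
for p,m in((P0,o0),(P,o)):
    q=p[(m>0)]; q=q[(q[:,2]>.03)]; b=np.radians(8.7); x=(q[:,:2]-[.5206,-.2867])@[np.cos(b),np.sin(b)]; print(len(q),np.percentile(q[:,2],[5,50,95]),x.min(),x.max(),np.median(q[x>np.percentile(x,60),2]))
E
```

```text
18.85 [-0.3152642 -0.7356946 -0.0160387] [ 0.52500786 -0.25540207  0.2657066 ]
432 [0.08047917 0.08381209 0.0859272 ] -0.08869789865789383 -0.06807824101604469 0.08504462589901435
330 [0.08075327 0.08369259 0.0859586 ] -0.08806724088511181 0.00827262111939651 0.08505588175650497
```

View pics/w5.png

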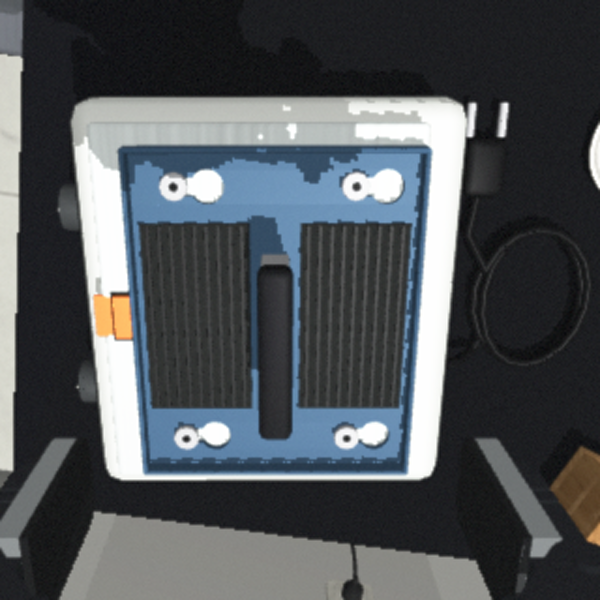

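The tray lies flat with all four screws at the slot ends, at about (173,187), (357,187), (186,438) and (346,437) in the crop. The catch at (115,316) reads about 85 mm high, the same as before the tray went on, so it is up and locking the tray. The gripper is clear.

```bash
python3 -c "
from workcell import job
print(job.hand_in())"
```

```text
the job is handed in; nothing more can be done
None
```

The blue tray is locked on the shaker: all four screws sit at the slot ends, the orange catch is up, the highest push I read was about 6 N, and I handed the job in at about 19 s with the gripper clear.

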